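# Tip the butter into its keeper and shut the cover

## Robot

A 7-joint arm with a two-finger parallel gripper is mounted at the origin on a cart in front of the work surface, level with it; the furniture and walls round the work are solid. World frame = base frame: x ahead of the robot, y to its left, z up, the work surface at z = 0. Lengths are in m, angles in rad, forces in N, time in s.
With the tool pointing down it reaches from about 0.425 to 0.825 m from the base axis. Payload 3.6 kg.
Tool frame: the origin (TCP) lies midway between the tips of the shut fingers; the grasp point (between the pads) lies pinch_z behind it (pinch_z is the distance from the TCP to the grasp point, in m); z points along the fingers, y is the line along which they close (so a half turn about z gives the same grasp; the last joint's range is limited). The gripper opens to 93 mm and grips with 3 to 60 N. Pads are 15 mm wide; open, the fingers measure 128 mm over their backs; the gripper's body (75 mm by 188 mm) begins 65 mm behind the grasp point.
Start: joints at [1.077, 0.615, -0.013, 1.423, 0.008, 1.103, -0.04], TCP at [0.293, -0.58, 0.19] pointing down, gripper open.
Joint ranges: [-3.12, 3.12], [-0.3, 2.06], [-1.34, 1.32], [0.26, 2.42], [-1.36, 4.5], [0.01, 1.98], [-2.84, 2.84]. Speed limits (rad/s): [2.79, 2.79, 3.14, 3.14, 3.14, 3.14, 3.14].

## Interface

Orientations are given as a unit quaternion [w, x, y, z].
In Python, from workcell import * gives the robot as it stands.
- The arm moves only by the shell command python3 -m creep 'ROWS' [FORCE]. ROWS is JSON, one flat list of numbers, 7 for each row, row after row: the turn, a rotation vector about the tool's x, y, z in degrees, then the shift along the tool's x, y, z in mm, then the opening, from -1 (shut) to 1 (fully open). A call has exactly 8 rows; each row shifts and turns the commanded pose from where the row before left it, along the tool's axes as they then stand; what a row does not reach is not made up. A row lasts 1/10 s, in which the tool goes at most 50 mm and 8.59 degrees, less where a joint would pass 70% of its speed; a pose out of reach is approached as far as the arm can. A call with a gripper value outside its range is refused whole. The fingers move at their own pace and stop on an object; FORCE is the grip in N (left out, the last holds). Time passes only in rows, so rows that do not move let the fingers close, or fill a call up. It gives the time, the measured TCP pose, the force, the opening and the grip force at its end, in the units of the state.
- get_obs(): the state, without advancing time (a new reading comes with each control period).
- capture(name): name is "scene" or "top"; returns a dict with "frame" (480x640x3 uint8, red, green, blue), "camera_matrix" (3x3 intrinsics, pixels), "D" ([k1, k2, p1, p2, k3] as OpenCV has them; the pictures are not rectified), "extrinsics" (4x4, takes a point from camera to world coordinates). Camera axes: x right, y down, z forward; pixel columns grow to the right and rows downward; lengths in m; the calibration is good to about 2 mm. A picture is of the moment at which its call begins. There is no depth.
- sign_off(): hands the job in; it is judged then, once.
The state is a dict: "time_s": time; "joint_positions": joint angles; "dq": joint speeds; "effort": joint torques, N m; "eef_pos": TCP position; "eef_rot": TCP orientation; "ft_force": force on the tool from outside, world axes, zero at the start; "moment": the same for the moment, N m; "opening": finger opening in m; "finger_force": force on a finger pad.
Only numpy, scipy, OpenCV 4.12 (cv2) and the standard library are available. Lean on these libraries where they do the work, as an engineer would, in place of code of your own. Each camera call takes 0.05 s, during which the arm holds its last target. There are 200 camera calls.

## Task

Put the butter away without picking it up or pinching it: with the fingertips, push high on the pack that stands on end on the keeper's ledge so that it topples flat into the railed bay, then push it gently along the bay until it is home against the back rail. Then push the hinged cover over and press it gently, fully shut. Do not lift the butter or the keeper, leave the keeper about where it stands, and do not disturb the jars and the mug nearby.

Things in the scene. Friction and masses are not known exactly. Their poses are not given: they have to be found in the camera images.
- keeper: Butter keeper: wooden board 126 x 210 x 16 mm with a hinged white cover; loose, 0.97 kg, slides if pushed with over 6 to 8 N. Axes: x across, y along it from the bare ledge (-y end) to the hinge (+y end), z up. Origin: on its underside, on the middle line; the board runs from y = -110 to +100 mm, its top is z = 16 mm. The ledge is y = -110 to -29 mm, the bay beyond it.
- bay (a point): Point on the board's top in the middle of the bay (keeper y = +31 mm), below the middle of the butter when home; axes as the keeper's. Side rails: inner faces at x = +-43.5 mm, from 60 mm towards the ledge to 59 mm towards the hinge. Back rail: face 51 mm towards the hinge. Rails stand 11 mm above the board. The bay is open towards the ledge.
- hinge (a point): Middle of the cover's hinge axis: keeper y = +95 mm, z = +19 mm; the axis runs along the keeper's x.
- cover (a joint): Cover angle, rad: 0 shut, 1.5 to 1.8 as found open, stop 1.83. Stiff hinge: it stays where it is left; 2 to 3 N at the free end moves it. Box of 3 mm white sheet, 115 mm wide; hinge axis to outside of the free end wall 131 mm, axis to outside of the roof 49 mm. Open, its roof faces away from the bay (keeper +y): push there from behind, near the free end, over towards the ledge and down.
- cover_edge (a point): Outside edge between the cover's roof and its free end wall, mid-width; the top of the cover when open. Below it the end wall bears a wooden finger lip, 36 mm wide, sticking out 13 mm.
- butter: Wrapped butter pack, block 73 x 102 x 37 mm (x, y, z), 0.2 to 0.33 kg. Origin: centre of the 73 x 102 mm underside; z out of the printed top. Found standing on end on the ledge: y up, underside facing the bay, z towards the ledge's end. Toppled into the bay it lies z up, y along the keeper's y. Less than 1 N near its top tips it.
- butter_mid (a point): Centre of the butter pack.
- jam_jar: Jam jar with a white lid, 65 mm across, 94 mm high; bystander. Origin: centre of its underside.
- honey_jar: Honey jar with a red lid, 60 mm across, 86 mm high; bystander. Origin: centre of its underside.
- mug: White mug, 78 x 110 mm with its handle, 97 mm high; bystander. Origin: on its underside, in the middle of cup and handle together; handle to its -y.
Things that resemble listed ones, but are neither listed nor needed, are in the scene too. What is shaped like the butter but turquoise is not meant.

How it is judged:
On the way:
1. the butter has toppled flat on the board between the side rails, while the cover is still open (angle between butter's own z axis and vertical below 0.1 rad and z of butter_mid in the frame of bay below 0.0235 m and x of butter_mid in the frame of bay between -0.009 and 0.009 m and angle between the y axis of butter and the y axis of keeper, either way round below 0.14 rad and y of butter_mid in the frame of bay above -0.055 m and value of joint cover above 1 rad), for 0.2 s.
At the end, for the whole second after the job is handed in: The butter lies flat, printed top up, between the rails and within 8 mm of the back rail; the cover is shut within 0.05 rad; the keeper is within 50 mm of its start and down on the worktop; jars and mug within 30 mm of theirs; all at rest (angle between butter's own z axis and vertical below 0.1 rad and z of butter_mid in the frame of bay below 0.0235 m and x of butter_mid in the frame of bay between -0.009 and 0.009 m and angle between the y axis of butter and the y axis of keeper, either way round below 0.14 rad and y of butter_mid in the frame of bay between -0.009 and 0.005 m and value of joint cover below 0.05 rad and velocity of joint cover between -0.05 and 0.05 rad/s and linear speed of butter below 0.02 m/s and distance of keeper from where it was at the start of the episode below 0.05 m and height (world z) of keeper below 0.008 m and distance of each of jam_jar, honey_jar, mug from where it was at the start of the episode below 0.03 m); the robot touches nothing.
It fails at once if the butter is lifted or carried (height (world z) of butter_mid above 0.09 m or (angle between butter's own z axis and vertical below 0.35 rad and height (world z) of butter_mid above 0.058 m)).
It fails at once if the butter is pinched or shoved hard (over 20 N) (contact force between the fingers and butter above 20 N).
It fails at once if the cover or board is pinched or slammed (over 60 N) (contact force between the fingers and keeper above 60 N).
It fails at once if the keeper is lifted, tipped or pushed more than 50 mm away (height (world z) of keeper above 0.015 m or angle between keeper's own z axis and vertical above 0.12 rad or distance of keeper from where it was at the start of the episode above 0.05 m).
It fails at once if a jar or the mug is shoved more than 30 mm, lifted or knocked over (distance of any of jam_jar, honey_jar, mug from where it was at the start of the episode above 0.03 m or angle between any of jam_jar, honey_jar, mug's own z axis and vertical above 0.3 rad).
It also fails if it takes over 51 s, if anything falls off the work surface, if the arm or the gripper's body presses on something with over 40 N, if the wrist force passes 120 N, or if a joint passes its speed limit or range.

## Working session

There is one attempt and no reset: what is moved stays moved. The work goes in short steps, Python scripts to look and compute and a shell command to move; the robot and the scene stay as the last step left them, time stands still between calls to the robot, and variables do not carry over. Pictures are saved under pics/ and viewed, at most 10 in all, crops included, and the job is handed in when it is done.

```bash
mkdir -p pics; ls; python3 - <<'E'
from workcell import *
import cv2
o=get_obs(); print({k:o[k] for k in('time_s','eef_pos','eef_rot','opening')})
for n in('scene','top'):
    c=capture(n); cv2.imwrite(f'pics/{n}0.png',c['frame'][:,:,::-1]); print(n,c['camera_matrix'],c['D'],c['extrinsics'])
E
```

```text
pics
{'time_s': 0.0, 'eef_pos': array([ 0.29212682, -0.57969195,  0.18879032]), 'eef_rot': array([-1.23072268e-03,  9.72877950e-01,  2.31315534e-01, -3.21545115e-04]), 'opening': 0.09310349008529262}
scene [[444.6798771    0.         316.11762993]
 [  0.         444.6798771  236.78966193]
 [  0.           0.           1.        ]] [-0.06106067  0.          0.          0.          0.        ] [[-0.89225031 -0.2868757   0.34870004  0.0890128 ]
 [-0.45131834  0.54233454 -0.70865012  0.85949304]
 [ 0.01418242 -0.78966802 -0.61337043  0.82244087]
 [ 0.          0.          0.          1.        ]]
top [[465.8317972    0.         315.47540062]
 [  0.         465.8317972  235.95863251]
 [  0.           0.           1.        ]] [-0.05889316  0.          0.          0.          0.        ] [[-0.01652568 -0.99444521  0.10395009  0.38961539]
 [-0.9996557   0.01855191  0.01855571 -0.00400282]
 [-0.02038111 -0.10360765 -0.9944094   1.04054863]
 [ 0.          0.          0.          1.        ]]
```

View pics/scene0.png

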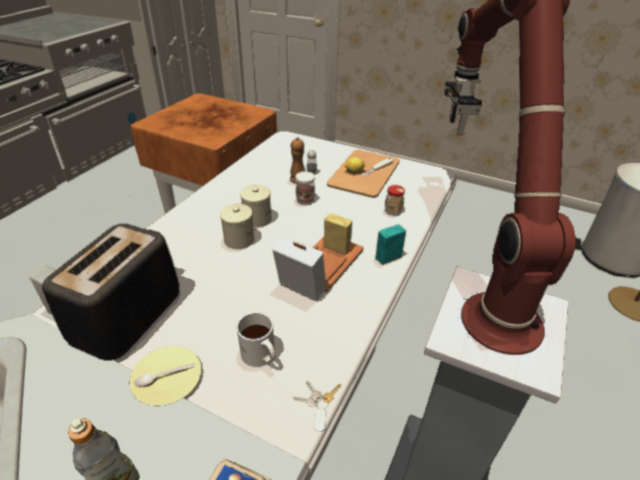

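View pics/top0.png

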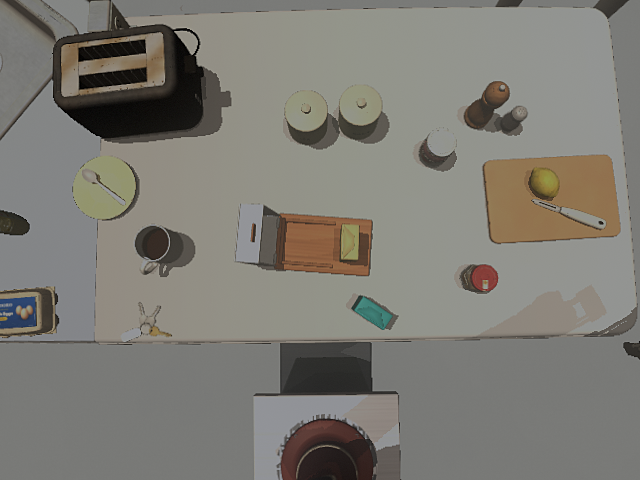

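The scene view shows the butter standing on the keeper's ledge, with the cover open on the side away from it. The turquoise decoy is nearer the robot. In the top view the keeper spans about (240..372, 205..275) with the ledge to the right, the butter is at (350,242), the honey jar at (482,278), the jam jar at (438,147) and the mug at (155,245). I'll enlarge the keeper next.

```bash
cat > h.py <<'E'
from workcell import *
import cv2, numpy as np
from scipy.spatial.transform import Rotation as R
def ray(c,uv,z):
    "pixels -> world points on plane z"
    n=cv2.undistortPoints(np.array(uv,float).reshape(-1,1,2),c['camera_matrix'],c['D'])[:,0]
    E=c['extrinsics']; d=np.c_[n,np.ones(len(n))]@E[:3,:3].T; o=E[:3,3]
    return o+d*((z-o[2])/d[:,2])[:,None]
def proj(c,P):
    E=np.linalg.inv(c['extrinsics']); return cv2.projectPoints(np.array(P,float).reshape(-1,3),cv2.Rodrigues(E[:3,:3])[0],E[:3,3],c['camera_matrix'],c['D'])[0][:,0]
def crop(c,x,y,w,h,s,name):
    cv2.imwrite('pics/'+name,cv2.resize(c['frame'][y:y+h,x:x+w,::-1],None,fx=s,fy=s,interpolation=cv2.INTER_CUBIC))
E
python3 -c "
from h import *
crop(capture('top'),228,195,160,90,5,'top1.png')"
```

```text
(no output)
```

View pics/top1.png

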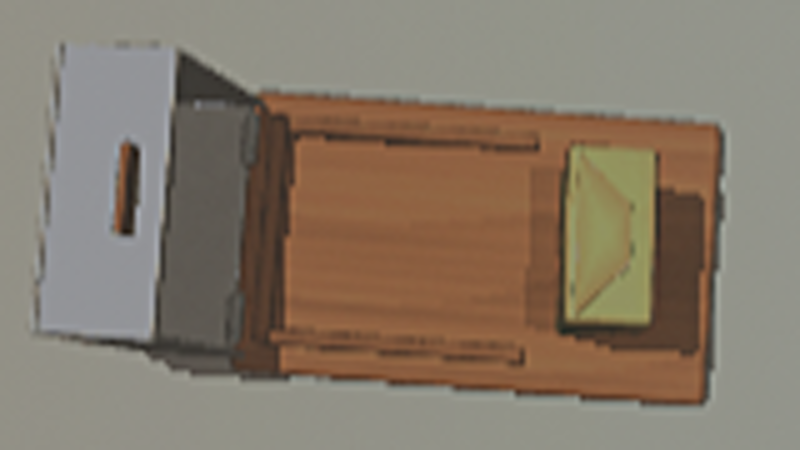

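The crop shows the ledge's end corners at about (720,125) and (706,403), the rail ends at (538,140) and (523,355), the butter's top at (569..657, 146..325), and the cover's end wall at (62,45), (175,48), (155,338), (38,332). I'll fit a model to these points.

```bash
cat > fit.py <<'E'
from h import *
from scipy.optimize import least_squares
c=capture('top')
f=lambda a:(np.array(a,float)+.5)/5-.5+[228,195]
K=f([(720,125),(706,403),(258,93),(538,133),(523,363)]); Kp=np.array([(63,-110,16),(-63,-110,16),(63,96,16),(46,-29,27),(-46,-29,27)])/1e3
C=f([(62,45),(175,48),(155,338),(38,332)])
B=f([(569,146),(657,149),(651,325),(563,325)])
def cov(th): # shut coords rel. hinge: end wall y=-131, z top 49 / lower ~0 ; roof edge
    P=[]
    for x,d in((57.5,49),(57.5,-2),(-57.5,-2),(-57.5,49)):
        a,b=-131,d
        # opening rotates free end up
        P.append((x,95+a*np.cos(th)+b*np.sin(th),19-a*np.sin(th)+b*np.cos(th)))
    return np.array(P)/1e3
def W(p,P): return P@R.from_euler('z',p[2]).as_matrix().T+[p[0],p[1],0]
r=least_squares(lambda p:np.r_[proj(c,W(p,Kp))-K, (proj(c,W(p,cov(p[3])))-C)].ravel(),[.4,0,0,1.65])
p=r.x; print('keeper',p,np.degrees(p[2]),'rms',np.sqrt((r.fun**2).mean())); print(r.fun.reshape(-1,2).round(1))
b=ray(c,B,.118); print('butter top',b.round(4)); bc=b.mean(0)
q=least_squares(lambda q:(proj(c,np.array([(q[0]+np.cos(q[2])*x-np.sin(q[2])*y,q[1]+np.sin(q[2])*x+np.cos(q[2])*y,.118) for x,y in((.0365,.0185),(.0365,-.0185),(-.0365,-.0185),(-.0365,.0185))])-B).ravel(),[*bc[:2],0])
print('butter centre,yaw',q.x,q.fun.round(1))
d=R.from_euler('z',-p[2]).apply([q.x[0]-p[0],q.x[1]-p[1],0]); print('butter in keeper',d)
print('cover edge mid',W(p,cov(p[3])).reshape(4,3)[[0,3]].mean(0),'bottoms',W(p,cov(p[3])).round(3))
for n,uv,z in(('honey',(484,277),.086),('jam',(440,143),.094),('mug',(155,243),.097),('decoy',(374,312),.09)): print(n,ray(c,[uv],z))
E
python3 fit.py
```

```text
File "fit.py", line 19
    q=least_squares(lambda q:(proj(c,np.array([(q[0]+np.cos(q[2])*x-np.sin(q[2])*y,q[1]+np.sin(q[2])*x+np.cos(q[2])*y,.118) for x,y in((.0365,.0185),(.0365,-.0185),(-.0365,-.0185),(-.0365,.0185))])-B).ravel(),[*bc[:2],0])
                   ^
SyntaxError: '(' was never closed
```

```bash
sed -i 's/(-.0365,.0185))\])-B).ravel()/(-.0365,.0185))]))-B).ravel()/' fit.py
python3 fit.py
```

```text
keeper [ 0.4796231   0.00429451 -0.08813216  1.7236634 ] -5.049600873498181 rms 0.955221412315392
[[ 0.4 -0.8]
 [-0.2  0.4]
 [ 0.3 -0.7]
 [-0.1  2. ]
 [ 0.1 -2.1]
 [-0.9 -0.4]
 [ 1.4 -0. ]
 [ 0.4  1. ]
 [-1.3  0.5]]
butter top [[ 0.5095 -0.0389  0.118 ]
 [ 0.5076 -0.074   0.118 ]
 [ 0.4375 -0.0698  0.118 ]
 [ 0.4381 -0.035   0.118 ]]
butter centre,yaw [ 0.47317874 -0.05439714 -0.05330126] [-0.5 -0.6  0.4 -0.5  0.6  0.9 -0.5  0.2]
butter in keeper [-0.00125341 -0.05903109  0.        ]
cover edge mid [0.49400317 0.1670367  0.141011  ] bottoms [[0.551 0.162 0.141]
 [0.547 0.112 0.149]
 [0.432 0.122 0.149]
 [0.437 0.172 0.141]]
honey [[ 0.39865439 -0.32922333  0.086     ]]
jam [[ 0.67894674 -0.24973954  0.094     ]]
mug [[0.47982266 0.34489706 0.097     ]]
decoy [[ 0.33254945 -0.10179768  0.09      ]]
```

```bash
cat >> h.py <<'E'
def to(x,y,z,yaw=None):
    "shift (mm) in present tool axes to world target, and turn about tool z (deg) that puts tool y at yaw(deg)"
    o=get_obs(); q=o['eef_rot']; M=R.from_quat(np.r_[q[1:],q[0]])
    print('t',round(o['time_s'],2),'pos',o['eef_pos'].round(4),'F',o['ft_force'].round(1),'shift',(M.inv().apply(np.array([x,y,z])-o['eef_pos'])*1e3).round(1))
    Y=M.apply([0,1,0]); a=np.degrees(np.arctan2(Y[1],Y[0])); print('tool y yaw',a.round(1),'z',M.apply([0,0,1]).round(3),'turn z',None if yaw is None else round(a-yaw,1))
E
python3 -m creep '[0,0,0,37,-33,0,-1, 0,0,0,37,-33,0,-1, 0,0,0,37,-33,0,-1, 0,0,0,37,-33,0,-1, 0,0,0,37,-33,0,-1, 0,0,0,37,-33,0,-1, 0,0,0,37,-33,0,-1, 0,0,0,0,0,0,-1]' 20
python3 -c "
from h import *
print(pinch_z if 'pinch_z' in globals() else '', get_obs()['joint_positions'].round(2))
to(.466,-.13,.19,-5)"
```

```text
time_s: 1.0
eef_pos: [0.4234, -0.2488, 0.1901]
eef_rot: [-0.002, 0.971, 0.238, 0.001]
ft_force: [0.6, -0.2, -1.1]
opening: 0.0339
finger_force: 0.0
0.0188 [ 0.54  0.37 -0.07  1.87  0.02  0.9  -0.63]
t 1.0 pos [ 0.4234 -0.2488  0.1901] F [ 0.6 -0.2 -1.1] shift [ 92.8 -85.6   0.8]
tool y yaw -62.4 z [ 0.002  0.005 -1.   ] turn z -57.4
```

```bash
python3 -m creep '[0,0,-7.2,0,0,0,-1, 0,0,-7.2,0,0,0,-1, 0,0,-7.2,0,0,0,-1, 0,0,-7.2,0,0,0,-1, 0,0,-7.2,0,0,0,-1, 0,0,-7.2,0,0,0,-1, 0,0,-7.2,0,0,0,-1, 0,0,-7,0,0,0,-1]' 
python3 -c "
from h import *
to(.467,-.12,.105,-5)"
```

```text
time_s: 1.8
eef_pos: [0.4195, -0.2581, 0.1898]
eef_rot: [-0.0, 0.741, 0.672, -0.0]
ft_force: [-0.7, -0.7, 0.1]
opening: 0.0004
finger_force: 0.0
t 1.8 pos [ 0.4195 -0.2581  0.1898] F [-0.7 -0.7  0.1] shift [142.1  33.9  84.8]
tool y yaw -5.6 z [-0. -0. -1.] turn z -0.6
```

```bash
python3 -m creep '[0,0,0,35,9,0,-1, 0,0,0,35,9,10,-1, 0,0,0,35,8,20,-1, 0,0,0,25,6,20,-1, 0,0,0,12,2,20,-1, 0,0,0,0,0,15,-1, 0,0,0,0,0,0,-1, 0,0,0,0,0,0,-1]' 
python3 -c "
from h import *
to(.470,-.08,.105,-5)
crop(capture('top'),228,195,160,90,5,'top2.png')"
```

```text
time_s: 2.6
eef_pos: [0.4681, -0.1205, 0.1051]
eef_rot: [-0.0, 0.743, 0.67, -0.0]
ft_force: [0.2, -1.1, 0.5]
opening: 0.0004
finger_force: 0.0
t 2.6 pos [ 0.4681 -0.1205  0.1051] F [ 0.2 -1.1  0.5] shift [40.5 -2.3  0.1]
tool y yaw -5.9 z [-0. -0. -1.] turn z -0.9
```

View pics/top2.png

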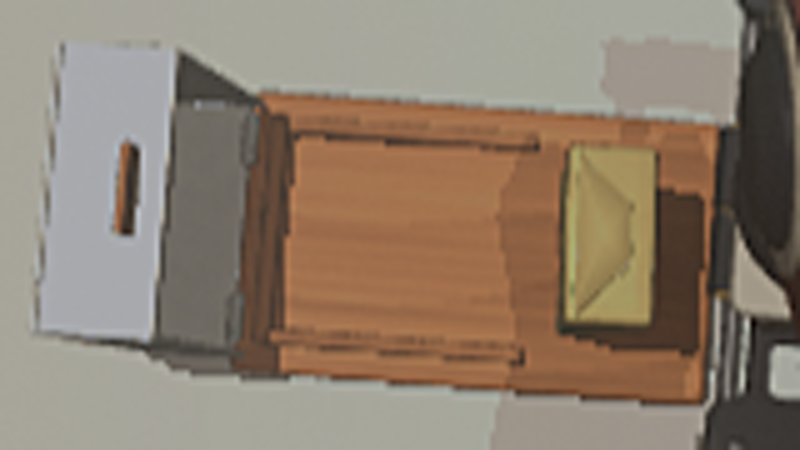

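The finger is centred behind the pack, the pack still stands at (569..657, 146..325), and nothing has shifted. Now I'll push forward along tool x.

```bash
python3 -m creep '[0,0,0,10,0,0,-1, 0,0,0,10,0,0,-1, 0,0,0,8,0,0,-1, 0,0,0,5,0,0,-1, 0,0,0,5,0,0,-1, 0,0,0,5,0,0,-1, 0,0,0,5,0,0,-1, 0,0,0,5,0,0,-1]' 
python3 -m creep '[0,0,0,6,0,0,-1, 0,0,0,6,0,0,-1, 0,0,0,6,0,0,-1, 0,0,0,6,0,0,-1, 0,0,0,0,0,0,-1, 0,0,0,0,0,0,-1, 0,0,0,0,0,0,-1, 0,0,0,0,0,0,-1]' 
python3 -c "
from h import *
to(.470,-.08,.105,-5)
c=capture('top');crop(c,228,195,160,90,5,'top3.png')
s=capture('scene');crop(s,250,190,160,120,5,'sc3.png')"
```

```text
time_s: 3.45
eef_pos: [0.4736, -0.0668, 0.1049]
eef_rot: [-0.0, 0.742, 0.67, -0.0]
ft_force: [-0.0, -0.2, 1.0]
opening: 0.0006
finger_force: 0.0
time_s: 4.25
eef_pos: [0.4759, -0.0436, 0.1049]
eef_rot: [0.0, 0.743, 0.67, -0.0]
ft_force: [0.7, 0.2, 0.5]
opening: 0.0002
finger_force: 0.0
t 4.25 pos [ 0.4759 -0.0436  0.1049] F [0.7 0.2 0.5] shift [-36.8  -2.2  -0.1]
tool y yaw -5.9 z [-0. -0. -1.] turn z -0.9
```

View pics/sc3.png

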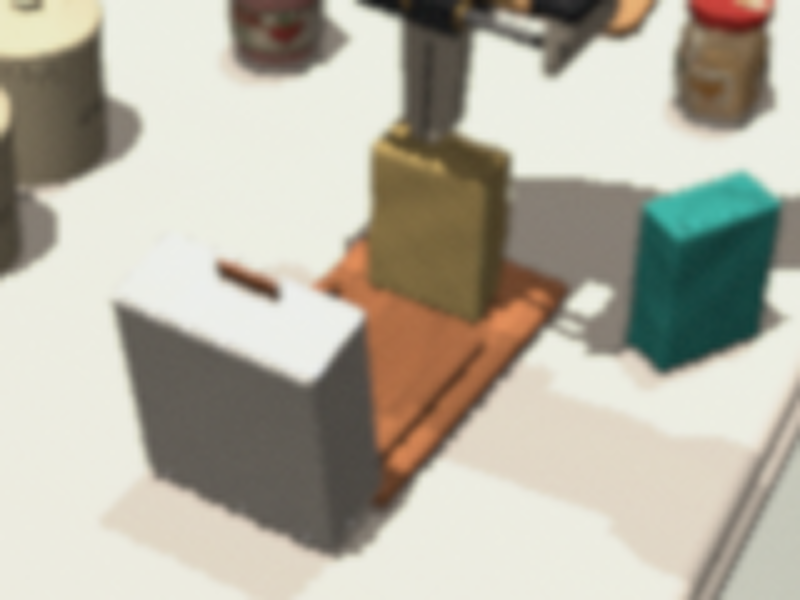

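The scene crop shows the pack still apparently upright at (370..510, 130..320), with the finger at its top. I'll check the top view.

View pics/top3.png

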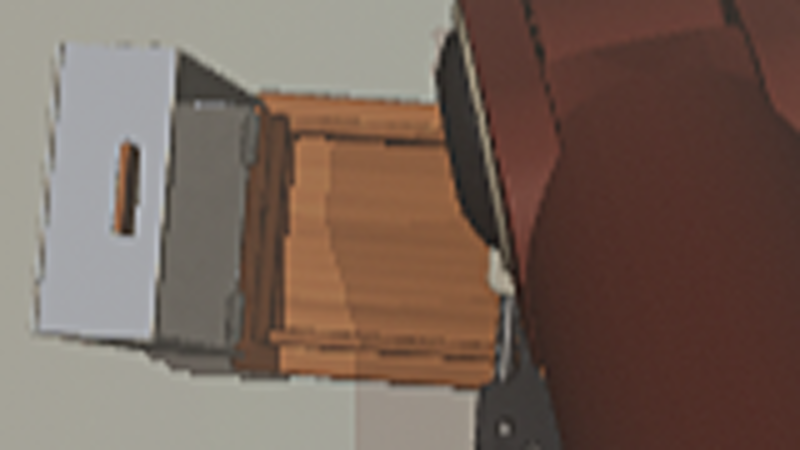

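The arm hides the pack in the top view, at columns above 440. I'll compare pose hypotheses in the scene picture instead.

```bash
cat > bt.py <<'E'
from h import *
K0=np.array([.4796,.0043,0]);Kz=R.from_euler('z',-.0881)
def butter_st(t,s,x=-.0013): # standing, pivot at keeper y=-.0405+s, tilt t rad towards bay: bay face corners + back top
    P=[]
    for a,b,h in((-1,0,0),(1,0,0),(1,0,.102),(-1,0,.102),(-1,-.037,.102),(1,-.037,.102)):
        P.append((x+a*.0365,-.0405+s+b*np.cos(t)+h*np.sin(t),.016+h*np.cos(t)-b*np.sin(t)))
    return Kz.apply(P)+K0
E
python3 -c "
from bt import *
s=capture('scene')
for t,d in((0,0),(.2,0),(.35,0),(0,.03)): print(t,d,((proj(s,butter_st(t,d))-[250,190])*5).round(0).tolist())
print(((proj(s,[get_obs()['eef_pos']])-[250,190])*5))"
```

```text
0 0 [[472.0, 328.0], [361.0, 283.0], [365.0, 139.0], [482.0, 182.0], [515.0, 148.0], [400.0, 106.0]]
0.2 0 [[472.0, 328.0], [361.0, 283.0], [346.0, 160.0], [464.0, 204.0], [497.0, 159.0], [381.0, 117.0]]
0.35 0 [[472.0, 328.0], [361.0, 283.0], [331.0, 180.0], [450.0, 225.0], [483.0, 172.0], [365.0, 129.0]]
0 0.03 [[446.0, 357.0], [334.0, 311.0], [336.0, 166.0], [455.0, 210.0], [489.0, 175.0], [372.0, 132.0]]
[[425.87340244 171.53206605]]
```

```bash
cat >> bt.py <<'E'
from scipy.optimize import differential_evolution
def mask(f):
    h=cv2.cvtColor(f,cv2.COLOR_RGB2HSV); m=cv2.inRange(h,(18,75,50),(34,255,255)); m[:185]=0;m[300:]=0;m[:,:270]=0;m[:,370:]=0
    n,l,st,_=cv2.connectedComponentsWithStats(m); i=1+st[1:,4].argmax(); return (l==i).astype(np.uint8)
def box(p): # p: pivot-edge x,y in keeper, tilt, yaw -> 8 corners ; tilt=pi/2 lying
    x,y,t,w=p; P=np.array([(a*.0365,b*np.cos(t)+h*np.sin(t),max(0,0)+h*np.cos(t)-b*np.sin(t)) for a in(-1,1) for b in(-.037,0) for h in(0,.102)])
    P[:,2]-=P[:,2].min(); P=R.from_euler('z',w).apply(P)+[x,y,.016]
    return Kz.apply(P)+K0
def fitb(c,f,bounds):
    m=mask(f); E=c
    def cost(p):
        u=proj(E,box(p)); hull=cv2.convexHull((u*16).round().astype(np.int32)); r=np.zeros_like(m); cv2.fillConvexPoly(r,hull,1,shift=4)
        return 1-(r&m).sum()/max(1,(r|m).sum())
    r=differential_evolution(cost,bounds,seed=1,maxiter=60,popsize=12); return m.sum(),r.x.round(4),round(1-r.fun,3)
E
python3 -c "
from bt import *
s=capture('scene')
b=[(-.02,.02),(-.07,.03),(-.1,1.6),(-.15,.15)]
print(fitb(s,cv2.imread('pics/scene0.png')[:,:,::-1].copy(),b))
print(fitb(s,s['frame'],b))
"
```

```text
(np.uint64(871), array([-0.0024, -0.0499,  0.2295,  0.058 ]), np.float64(0.849))
(np.uint64(847), array([ 0.    , -0.0501,  0.2581,  0.0287]), np.float64(0.84))
```

```bash
python3 -c "
from bt import *
s=capture('scene')
A=cv2.imread('pics/scene0.png');B=np.ascontiguousarray(s['frame'][:,:,::-1])
a=cv2.resize(A[205:265,310:370],None,fx=6,fy=6,interpolation=2);b=cv2.resize(B[205:265,310:370],None,fx=6,fy=6,interpolation=2)
cv2.imwrite('pics/cmp.png',np.hstack([a,b]))
"
```

```text
(no output)
```

View pics/cmp.png

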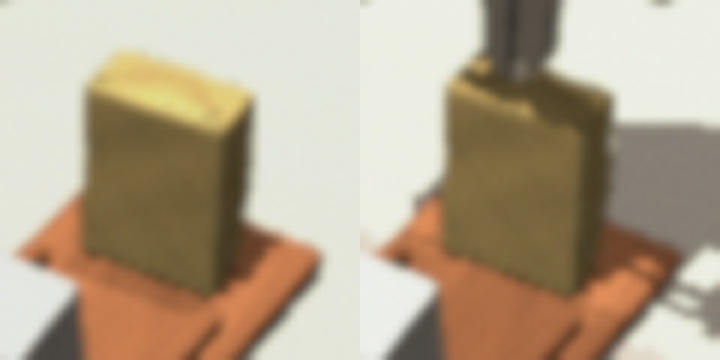

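Comparing the two frames, the pack has not moved (bottom corner at (215,297) in both). The fingertip, at (515,75), hovers over the top face, so either the tip is higher or the pack lower than I assumed. I'll check this.

```bash
python3 -c "
from bt import *
s=capture('scene')
f=lambda a,o:np.array(a,float)/6-.5+.08+[310-o/6,205]
for z in(.105,.118,.125,.13): print('tip',z,ray(s,f([(515,78)],360),z).round(4))
print('butter pix pred',((proj(s,butter_st(0,0))-[310,205])*6).round(0).tolist())
print('butter base corner near',ray(s,f([(213,297),(88,250)],0),.016).round(4))
print('top front',ray(s,f([(220,130),(90,90),(250,95),(120,50)],0),.118).round(4))
print('decoy etc', get_obs()['opening'], get_obs()['ft_force'])
"
```

```text
tip 0.105 [[ 0.4887 -0.0725  0.105 ]]
tip 0.118 [[ 0.4815 -0.0556  0.118 ]]
tip 0.125 [[ 0.4776 -0.0465  0.125 ]]
tip 0.13 [[ 0.4748 -0.04    0.13  ]]
butter pix pred [[207.0, 303.0], [73.0, 250.0], [78.0, 76.0], [219.0, 128.0], [258.0, 88.0], [119.0, 38.0]]
butter base corner near [[ 0.4394 -0.0395  0.016 ]
 [ 0.5067 -0.0436  0.016 ]]
top front [[ 0.4391 -0.0329  0.118 ]
 [ 0.5036 -0.0332  0.118 ]
 [ 0.4378 -0.0638  0.118 ]
 [ 0.5052 -0.0683  0.118 ]]
decoy etc 0.0006863315793886685 [-0.2648176   0.26563819 -0.39252236]
```

```bash
python3 -m creep '[0,0,0,-15,0,0,-1, 0,0,0,-15,0,0,-1, 0,0,0,-15,0,0,-1, 0,0,0,-15,0,0,-1, 0,0,0,-15,0,0,-1, 0,0,0,0,0,0,-1, 0,0,0,0,0,0,-1, 0,0,0,0,0,0,-1]' 
python3 -c "
from bt import *
s=capture('scene'); g=cv2.cvtColor(s['frame'],cv2.COLOR_RGB2GRAY).astype(int)
g0=cv2.cvtColor(cv2.imread('pics/scene0.png'),cv2.COLOR_BGR2GRAY).astype(int)
e=get_obs()['eef_pos']; u=proj(s,[e,e+[0,0,.01],e+[0,0,.02],e+[0,0,.03],e+[.018,0,0],e-[.018,0,0]]);print(e,u.round(1).tolist())
x,y=u[0].astype(int)
for r in range(y-22,y+8): print(r,g[r,x-12:x+13].tolist())
"
```

```text
time_s: 5.35
eef_pos: [0.4685, -0.1166, 0.105]
eef_rot: [-0.0, 0.742, 0.671, 0.0]
ft_force: [0.9, -0.2, 0.1]
opening: 0.0005
finger_force: 0.0
[ 0.46854791 -0.11657196  0.10502637] [[348.4, 211.6], [348.6, 208.7], [348.8, 205.7], [349.0, 202.8], [342.6, 209.9], [354.2, 213.3]]
189 [201, 191, 173, 148, 126, 118, 113, 104, 89, 81, 78, 77, 68, 62, 69, 77, 80, 80, 78, 77, 87, 130, 170, 185, 189]
190 [230, 227, 221, 210, 194, 183, 170, 143, 106, 83, 78, 77, 66, 59, 69, 77, 79, 80, 78, 76, 88, 133, 172, 186, 188]
191 [235, 234, 233, 231, 228, 224, 217, 188, 134, 91, 80, 77, 66, 57, 69, 79, 79, 79, 76, 75, 83, 119, 153, 168, 177]
192 [235, 235, 235, 235, 235, 234, 229, 205, 147, 95, 80, 75, 64, 58, 70, 78, 80, 79, 75, 72, 77, 97, 118, 132, 139]
193 [235, 235, 235, 235, 234, 235, 231, 210, 151, 96, 80, 76, 65, 61, 74, 78, 79, 79, 76, 73, 84, 103, 112, 111, 106]
194 [235, 235, 235, 235, 235, 235, 231, 210, 150, 96, 79, 75, 66, 64, 75, 80, 80, 80, 76, 81, 116, 154, 166, 155, 137]
195 [235, 235, 235, 235, 235, 235, 232, 210, 151, 96, 79, 74, 64, 63, 75, 80, 80, 81, 76, 91, 143, 197, 216, 214, 2
[... 2224 characters left out ...]
 235, 235, 235, 235, 235, 235, 235, 235, 235, 235]
214 [219, 222, 228, 232, 233, 234, 235, 235, 235, 235, 235, 235, 235, 234, 235, 235, 235, 235, 235, 235, 235, 235, 235, 235, 235]
215 [195, 201, 210, 217, 224, 228, 228, 228, 229, 231, 234, 235, 235, 235, 235, 235, 235, 235, 235, 235, 235, 235, 235, 235, 235]
216 [173, 178, 184, 190, 199, 202, 197, 191, 193, 209, 224, 228, 231, 234, 235, 235, 235, 235, 235, 235, 235, 235, 235, 235, 235]
217 [167, 167, 169, 172, 177, 177, 172, 165, 163, 172, 186, 193, 210, 227, 234, 235, 235, 235, 235, 235, 235, 235, 235, 235, 235]
218 [171, 170, 168, 166, 167, 167, 167, 168, 167, 169, 168, 163, 175, 209, 228, 233, 234, 235, 235, 235, 235, 235, 235, 235, 235]
```

The visible tip is about 22 mm above the reported TCP, and it passed over the pack without contact. I'll lower it 33 mm and push again.

```bash
python3 -m creep '[0,0,0,0,0,11,-1, 0,0,0,0,0,11,-1, 0,0,0,0,0,11,-1, 0,0,0,8,0,0,-1, 0,0,0,8,0,0,-1, 0,0,0,4,0,0,-1, 0,0,0,4,0,0,-1, 0,0,0,4,0,0,-1]' 
python3 -m creep '[0,0,0,5,0,0,-1, 0,0,0,5,0,0,-1, 0,0,0,5,0,0,-1, 0,0,0,5,0,0,-1, 0,0,0,5,0,0,-1, 0,0,0,5,0,0,-1, 0,0,0,5,0,0,-1, 0,0,0,0,0,0,-1]' 
python3 -c "
from bt import *
s=capture('scene');crop(s,270,180,110,100,6,'sc4.png')
print(fitb(s,s['frame'],[(-.02,.02),(-.07,.03),(-.1,1.6),(-.15,.15)]))"
```

```text
time_s: 6.2
eef_pos: [0.4715, -0.0895, 0.0723]
eef_rot: [0.0, 0.742, 0.67, 0.0]
ft_force: [0.0, -0.6, 0.4]
opening: 0.0003
finger_force: 0.0
time_s: 7.0
eef_pos: [0.4749, -0.0539, 0.072]
eef_rot: [-0.0, 0.742, 0.671, 0.0]
ft_force: [-0.6, 0.2, 1.0]
opening: 0.0003
finger_force: 0.0
(np.uint64(716), array([ 0.002 , -0.0483,  0.5379,  0.0279]), np.float64(0.839))
```

```bash
python3 -m creep '[0,0,0,5,0,0,-1, 0,0,0,5,0,0,-1, 0,0,0,5,0,0,-1, 0,0,0,5,0,0,-1, 0,0,0,0,0,0,-1, 0,0,0,0,0,0,-1, 0,0,0,0,0,0,-1, 0,0,0,0,0,0,-1]' 
python3 -c "
from bt import *
s=capture('scene');crop(s,260,170,130,110,6,'sc4.png')
print(get_obs()['ft_force'],fitb(s,s['frame'],[(-.02,.02),(-.07,.03),(-.1,1.6),(-.15,.15)]))"
```

```text
time_s: 7.85
eef_pos: [0.4768, -0.0355, 0.072]
eef_rot: [0.0, 0.742, 0.67, -0.0]
ft_force: [-0.1, 0.0, -0.1]
opening: 0.0005
finger_force: 0.0
[-0.27649074 -1.06866973 -0.05045086] (np.uint64(210), array([-0.0081, -0.0184,  1.2728,  0.1242]), np.float64(0.208))
```

View pics/sc4.png

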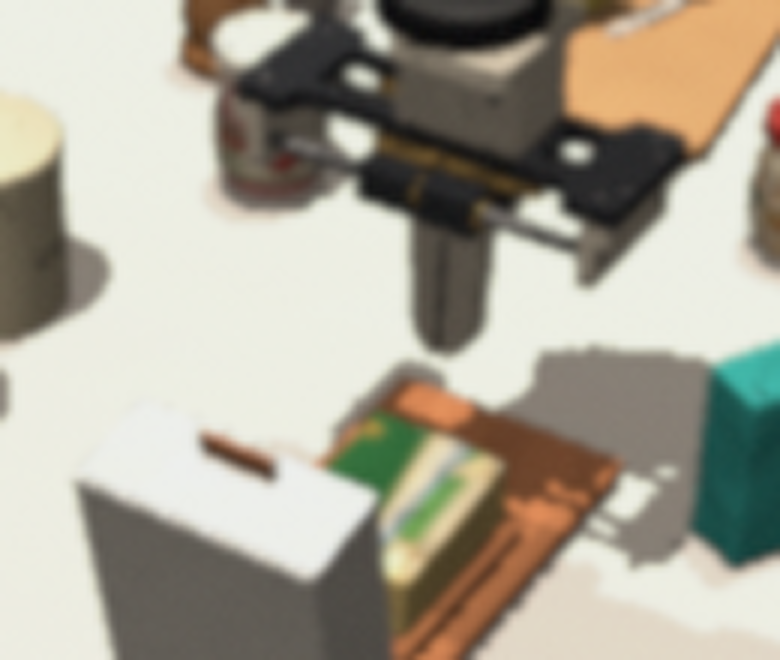

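The pack has toppled flat in the bay, printed top up, with its end at about (500,460). The cover is still open. Next I'll back off, descend, and push it home.

```bash
python3 -m creep '[0,0,0,-20,0,0,-1, 0,0,0,-20,0,0,-1, 0,0,0,0,0,15,-1, 0,0,0,0,0,15,-1, 0,0,0,0,0,14,-1, 0,0,0,0,0,10,-1, 0,0,0,0,0,0,-1, 0,0,0,0,0,0,-1]' 
python3 -c "
from bt import *
e=get_obs()['eef_pos']; print(e,get_obs()['ft_force'],'keeper',Kz.inv().apply(e-K0).round(4))
s=capture('scene'); g=cv2.cvtColor(s['frame'],cv2.COLOR_RGB2GRAY).astype(int)
u=proj(s,[e,e+[0,0,.02]]);print(u.round(1)); x,y=u[0].astype(int); print(*[(r,g[r,x-2:x+4].tolist()) for r in range(y-14,y+4)],sep='\n')
c=capture('top'); hsv=cv2.cvtColor(c['frame'],cv2.COLOR_RGB2HSV)[195:285,228:388]; m=cv2.inRange(hsv,(35,60,30),(80,255,255)); print('green',np.argwhere(m).min(0) if m.any() else 0,np.argwhere(m).max(0) if m.any() else 0)
"
```

```text
time_s: 8.7
eef_pos: [0.4729, -0.075, 0.0181]
eef_rot: [0.0, 0.742, 0.67, 0.0]
ft_force: [0.8, -0.6, -0.1]
opening: 0.001
finger_force: 0.0
[ 0.47290846 -0.07499024  0.01809902] [ 0.83955597 -0.6101569  -0.06739762] keeper [ 0.0003 -0.0796  0.0181]
[[339.5 243.1]
 [339.8 237.6]]
(229, [80, 74, 62, 64, 76, 81])
(230, [79, 72, 60, 62, 77, 80])
(231, [80, 72, 61, 65, 77, 81])
(232, [80, 73, 63, 69, 80, 82])
(233, [82, 72, 66, 77, 89, 84])
(234, [96, 72, 67, 84, 96, 86])
(235, [108, 75, 67, 87, 97, 88])
(236, [97, 74, 70, 88, 98, 92])
(237, [82, 75, 78, 90, 100, 102])
(238, [71, 69, 75, 83, 91, 95])
(239, [60, 58, 61, 69, 75, 79])
(240, [53, 50, 53, 55, 60, 63])
(241, [51, 50, 50, 51, 50, 51])
(242, [67, 55, 52, 49, 48, 48])
(243, [107, 78, 63, 51, 49, 48])
(244, [146, 120, 98, 80, 70, 58])
(245, [164, 148, 139, 134, 123, 100])
(246, [171, 172, 178, 182, 171, 147])
green [32 64] [ 60 110]
```

```bash
python3 -m creep '[0,0,0,8,0,0,-1, 0,0,0,8,0,0,-1, 0,0,0,5,0,0,-1, 0,0,0,4,0,0,-1, 0,0,0,4,0,0,-1, 0,0,0,4,0,0,-1, 0,0,0,4,0,0,-1, 0,0,0,4,0,0,-1]' 
python3 -c "
from bt import *
e=get_obs()['eef_pos']; print(get_obs()['ft_force'],'keeper',Kz.inv().apply(e-K0).round(4))
c=capture('top'); hsv=cv2.cvtColor(c['frame'],cv2.COLOR_RGB2HSV)[195:285,228:388]; m=cv2.inRange(hsv,(35,60,30),(80,255,255)); print('green',np.argwhere(m).min(0) if m.any() else 0,np.argwhere(m).max(0) if m.any() else 0)
"
```

```text
time_s: 9.6
eef_pos: [0.4767, -0.0347, 0.018]
eef_rot: [0.0, 0.743, 0.67, -0.0]
ft_force: [-0.0, -1.6, 0.7]
opening: 0.0004
finger_force: 0.9
[-0.04294597 -1.60478469  0.72534216] keeper [ 0.0006 -0.0391  0.018 ]
green [31 60] [60 92]
```

```bash
python3 -m creep '[0,0,0,1.5,0,0,-1, 0,0,0,1,0,0,-1, 0,0,0,1,0,0,-1, 0,0,0,0,0,0,-1, 0,0,0,0,0,0,-1, 0,0,0,0,0,0,-1, 0,0,0,0,0,0,-1, 0,0,0,0,0,0,-1]' 
python3 -c "
from bt import *
e=get_obs()['eef_pos']; print(get_obs()['ft_force'],'keeper',Kz.inv().apply(e-K0).round(4))
c=capture('top'); hsv=cv2.cvtColor(c['frame'],cv2.COLOR_RGB2HSV)[195:285,228:388]; m=cv2.inRange(hsv,(35,60,30),(80,255,255)); print('green',np.argwhere(m).min(0) if m.any() else 0,np.argwhere(m).max(0) if m.any() else 0)
"
```

```text
time_s: 10.45
eef_pos: [0.4772, -0.0307, 0.018]
eef_rot: [-0.0, 0.742, 0.67, 0.0]
ft_force: [-0.7, -1.3, 1.0]
opening: 0.0006
finger_force: 0.7
[-0.73622283 -1.26521049  1.04909544] keeper [ 0.0007 -0.0351  0.018 ]
green [30 58] [59 90]
```

```bash
python3 -m creep '[0,0,0,1,0,0,-1, 0,0,0,1,0,0,-1, 0,0,0,1,0,0,-1, 0,0,0,1,0,0,-1, 0,0,0,0,0,0,-1, 0,0,0,0,0,0,-1, 0,0,0,0,0,0,-1, 0,0,0,0,0,0,-1]'
python3 -m creep '[0,0,0,1,0,0,-1, 0,0,0,1,0,0,-1, 0,0,0,0,0,0,-1, 0,0,0,0,0,0,-1, 0,0,0,0,0,0,-1, 0,0,0,0,0,0,-1, 0,0,0,0,0,0,-1, 0,0,0,0,0,0,-1]'
python3 -c "
from bt import *
e=get_obs()['eef_pos']; print(get_obs()['ft_force'],'keeper',Kz.inv().apply(e-K0).round(4))
c=capture('top'); hsv=cv2.cvtColor(c['frame'],cv2.COLOR_RGB2HSV)[195:285,228:388]; m=cv2.inRange(hsv,(35,60,30),(80,255,255)); print('green',np.argwhere(m).min(0) if m.any() else 0,np.argwhere(m).max(0) if m.any() else 0)
"
```

```text
time_s: 11.3
eef_pos: [0.4778, -0.0265, 0.018]
eef_rot: [-0.0, 0.742, 0.67, 0.0]
ft_force: [-0.9, -0.5, 0.7]
opening: 0.0006
finger_force: 0.3
time_s: 12.1
eef_pos: [0.4778, -0.0249, 0.018]
eef_rot: [-0.0, 0.742, 0.67, -0.0]
ft_force: [-0.0, -1.6, 0.7]
opening: 0.0003
finger_force: 1.0
[-0.03273762 -1.6449955   0.74357152] keeper [ 0.0008 -0.0292  0.018 ]
green [29 55] [59 86]
```

```bash
python3 -m creep '[0,0,0,1,0,0,-1, 0,0,0,1,0,0,-1, 0,0,0,0,0,0,-1, 0,0,0,0,0,0,-1, 0,0,0,0,0,0,-1, 0,0,0,0,0,0,-1, 0,0,0,0,0,0,-1, 0,0,0,0,0,0,-1]'
python3 -m creep '[0,0,0,1,0,0,-1, 0,0,0,1,0,0,-1, 0,0,0,0,0,0,-1, 0,0,0,0,0,0,-1, 0,0,0,0,0,0,-1, 0,0,0,0,0,0,-1, 0,0,0,0,0,0,-1, 0,0,0,0,0,0,-1]'
python3 -c "
from bt import *
e=get_obs()['eef_pos']; print(get_obs()['ft_force'],'keeper',Kz.inv().apply(e-K0).round(4))
"
```

```text
time_s: 12.95
eef_pos: [0.4774, -0.0247, 0.018]
eef_rot: [0.0, 0.743, 0.67, -0.001]
ft_force: [-1.6, -5.1, 2.5]
opening: 0.0006
finger_force: 2.7
time_s: 13.75
eef_pos: [0.4774, -0.0241, 0.018]
eef_rot: [0.001, 0.743, 0.669, -0.002]
ft_force: [-0.6, -7.8, 3.1]
opening: 0.0006
finger_force: 3.8
[-0.59069137 -7.79019867  3.13987467] keeper [ 0.0003 -0.0284  0.018 ]
```

It is home: the force rose to 7.8 N with no further travel. Now I'll back off, lift clear and go behind the cover.

```bash
python3 -m creep '[0,0,0,-10,0,0,-1, 0,0,0,-10,0,0,-1, 0,0,0,0,0,-33,-1, 0,0,0,0,0,-33,-1, 0,0,0,0,0,-33,-1, 0,0,0,0,0,-33,-1, 0,0,0,0,0,-33,-1, 0,0,0,0,0,0,-1]'
python3 -c "
from bt import *
x,y,z=Kz.apply([0,.205,.18])+K0
to(x,y,z,-5)
"
```

```text
time_s: 14.55
eef_pos: [0.4797, -0.0401, 0.1871]
eef_rot: [0.003, 0.742, 0.67, 0.004]
ft_force: [0.3, 1.0, -0.8]
opening: 0.0008
finger_force: 0.0
t 14.55 pos [ 0.4797 -0.0401  0.1871] F [ 0.3  1.  -0.8] shift [249.1  -7.5   7.4]
tool y yaw -5.8 z [ 0.011  0.001 -1.   ] turn z -0.8
```

```bash
python3 -m creep '[0,0,0,36,-1,0,-1, 0,0,0,36,-1,0,-1, 0,0,0,36,-1,0,-1, 0,0,0,36,-1,0,-1, 0,0,0,36,-1,0,-1, 0,0,0,36,-1,0,-1, 0,0,0,34,-1,0,-1, 0,0,0,0,0,0,-1]'
python3 -c "
from bt import *
c=capture('top')
e=get_obs()['eef_pos']; print('keeper',Kz.inv().apply(e-K0).round(4))
x,y,z=Kz.apply([0,.205,.10])+K0
to(x,y,z,-5)
# butter + keeper state, arm now away from ledge
crop(c,228,195,160,90,5,'top5.png')
"
```

```text
time_s: 15.35
eef_pos: [0.4932, 0.2156, 0.1822]
eef_rot: [-0.003, 0.739, 0.674, 0.001]
ft_force: [0.0, 0.4, 0.2]
opening: 0.0003
finger_force: 0.0
keeper [-0.0044  0.208   0.182 ]
t 15.4 pos [0.4935 0.2119 0.182 ] F [-0.4 -0.6 -0.9] shift [-3.1  4.6 81.9]
tool y yaw -5.5 z [-0.002  0.002 -1.   ] turn z -0.5
```

View pics/top5.png

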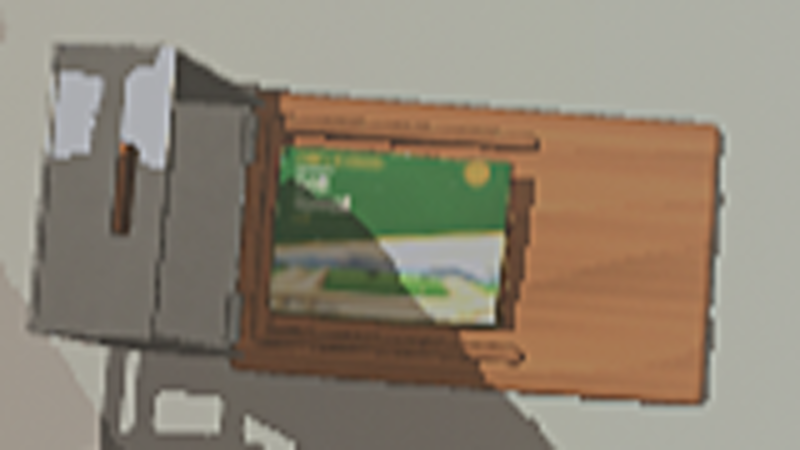

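The butter lies flat, printed top up, with corners at (285,145), (512,163), (497,325), (270,310), and the keeper is unmoved. I'll check the numbers while lowering behind the cover.

```bash
python3 -m creep '[0,0,0,-3,4,0,-1, 0,0,0,0,0,25,-1, 0,0,0,0,0,25,-1, 0,0,0,0,0,25,-1, 0,0,0,0,0,10,-1, 0,0,0,0,0,0,-1, 0,0,0,0,0,0,-1, 0,0,0,0,0,0,-1]'
python3 -c "
from bt import *
c=capture('top')
B=ray(c,(np.array([(285,145),(512,163),(497,325),(270,310)])+.5)/5-.5+[228,195],.053)
b=Kz.inv().apply(B-K0)-[0,.031,0]; print(b.round(4),b.mean(0).round(4))
e=get_obs()['eef_pos']; print('keeper',Kz.inv().apply(e-K0).round(4), get_obs()['ft_force'])
"
```

```text
time_s: 16.2
eef_pos: [0.4995, 0.2055, 0.0992]
eef_rot: [0.0, 0.742, 0.67, 0.001]
ft_force: [-0.1, -0.2, 0.2]
opening: 0.0006
finger_force: 0.0
[[ 0.0343  0.0481  0.053 ]
 [ 0.0332 -0.0493  0.053 ]
 [-0.0363 -0.0477  0.053 ]
 [-0.0367  0.049   0.053 ]] [-0.0014  0.      0.053 ]
keeper [0.002  0.2023 0.0992] [0.25750129 0.43136309 0.42834796]
```

```bash
python3 -m creep '[0,0,0,-9,0,-2,-1, 0,0,0,-9,0,-2,-1, 0,0,0,-9,0,-2,-1, 0,0,0,-9,0,-2,-1, 0,0,0,-9,0,-2,-1, 0,0,0,-9,0,-2,-1, 0,0,0,-9,0,-2,-1, 0,0,0,-7,0,-1,-1]'
python3 -c "
from bt import *
e=get_obs()['eef_pos']; print('keeper',Kz.inv().apply(e-K0).round(4), get_obs()['ft_force'])
"
```

```text
time_s: 17.05
eef_pos: [0.4915, 0.1347, 0.1133]
eef_rot: [0.0, 0.743, 0.67, 0.0]
ft_force: [0.9, 2.1, 2.3]
opening: 0.0007
finger_force: 1.3
keeper [0.0004 0.1309 0.1133] [0.87206875 2.06978264 2.34634329]
```

```bash
python3 -m creep '[0,0,0,-8,0,-1,-1, 0,0,0,-9,0,-1,-1, 0,0,0,-8,0,-1,-1, 0,0,0,-9,0,0,-1, 0,0,0,-9,0,1,-1, 0,0,0,-9,0,1,-1, 0,0,0,-9,0,2,-1, 0,0,0,-9,0,2,-1]'
python3 -m creep '[0,0,0,-8,0,4,-1, 0,0,0,-8,0,4,-1, 0,0,0,-8,0,5,-1, 0,0,0,-7,0,5,-1, 0,0,0,-6,0,5,-1, 0,0,0,-5,0,5,-1, 0,0,0,-5,0,5,-1, 0,0,0,-5,0,5,-1]'
python3 -c "
from bt import *
e=get_obs()['eef_pos']; print('keeper',Kz.inv().apply(e-K0).round(4), get_obs()['ft_force'])
"
```

```text
time_s: 17.85
eef_pos: [0.4835, 0.0651, 0.1096]
eef_rot: [-0.0, 0.742, 0.67, -0.001]
ft_force: [0.4, 1.2, 0.5]
opening: 0.0007
finger_force: 0.5
time_s: 18.65
eef_pos: [0.4789, 0.0141, 0.0715]
eef_rot: [-0.0, 0.742, 0.67, 0.0]
ft_force: [0.6, 0.2, 1.4]
opening: 0.0003
finger_force: 0.4
keeper [-0.0016  0.0097  0.0715] [0.55388059 0.22516922 1.38091199]
```

```bash
python3 -m creep '[0,0,0,-3,0,4,-1, 0,0,0,-3,0,4,-1, 0,0,0,-3,0,4,-1, 0,0,0,-3,0,4,-1, 0,0,0,-3,0,3,-1, 0,0,0,-1,0,2,-1, 0,0,0,0,0,1,-1, 0,0,0,0,0,0,-1]'
python3 -m creep '[0,0,0,0,0,1,-1, 0,0,0,0,0,1,-1, 0,0,0,0,0,0,-1, 0,0,0,0,0,0,-1, 0,0,0,0,0,0,-1, 0,0,0,0,0,0,-1, 0,0,0,0,0,0,-1, 0,0,0,0,0,0,-1]'
```

```text
time_s: 19.45
eef_pos: [0.477, -0.0016, 0.0498]
eef_rot: [-0.0, 0.742, 0.67, -0.0]
ft_force: [0.4, -0.4, 0.8]
opening: 0.0002
finger_force: 0.0
time_s: 20.25
eef_pos: [0.4773, -0.0015, 0.048]
eef_rot: [-0.0, 0.742, 0.67, 0.0]
ft_force: [-0.1, 0.0, 0.0]
opening: 0.0007
finger_force: 0.0
```

```bash
python3 -m creep '[0,0,0,0,0,1,-1, 0,0,0,0,0,1,-1, 0,0,0,0,0,1,-1, 0,0,0,0,0,0,-1, 0,0,0,0,0,0,-1, 0,0,0,0,0,0,-1, 0,0,0,0,0,0,-1, 0,0,0,0,0,0,-1]'
python3 -m creep '[0,0,0,0,0,1,-1, 0,0,0,0,0,1,-1, 0,0,0,0,0,0,-1, 0,0,0,0,0,0,-1, 0,0,0,0,0,0,-1, 0,0,0,0,0,0,-1, 0,0,0,0,0,0,-1, 0,0,0,0,0,0,-1]'
python3 -c "
from h import *
crop(capture('scene'),230,180,160,120,5,'sc6.png')"
```

```text
time_s: 21.05
eef_pos: [0.4772, -0.0015, 0.045]
eef_rot: [-0.0, 0.742, 0.67, 0.0]
ft_force: [0.0, -0.3, 0.1]
opening: 0.0006
finger_force: 0.0
time_s: 21.85
eef_pos: [0.4773, -0.0015, 0.043]
eef_rot: [-0.0, 0.742, 0.67, 0.0]
ft_force: [0.5, -0.6, 0.8]
opening: 0.0001
finger_force: 0.0
```

View pics/sc6.png

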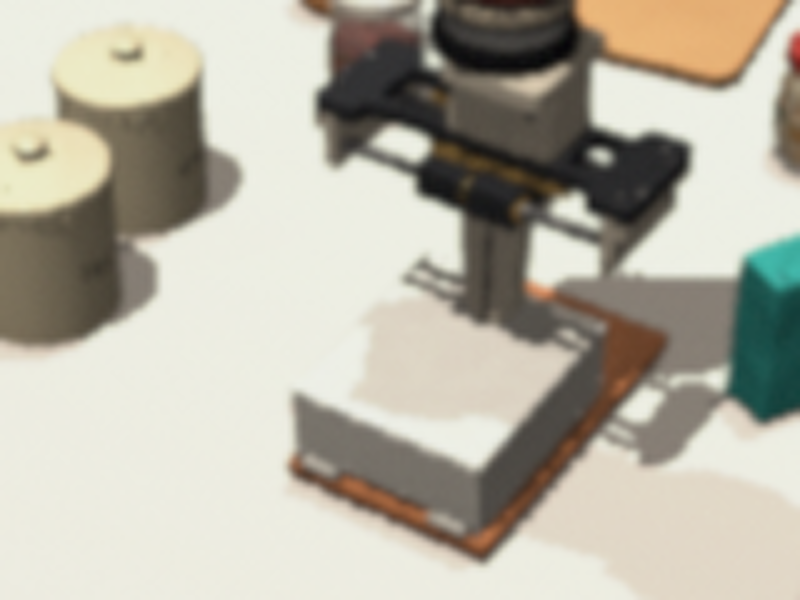

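The cover looks nearly or fully shut, with the finger at its free end at about (490,320). I've used all my views, so I'll press down by force.

```bash
python3 -m creep '[0,0,0,0,0,1,-1, 0,0,0,0,0,1,-1, 0,0,0,0,0,1,-1, 0,0,0,0,0,0,-1, 0,0,0,0,0,0,-1, 0,0,0,0,0,0,-1, 0,0,0,0,0,0,-1, 0,0,0,0,0,0,-1]'
python3 -m creep '[0,0,0,0,0,1,-1, 0,0,0,0,0,1,-1, 0,0,0,0,0,0,-1, 0,0,0,0,0,0,-1, 0,0,0,0,0,0,-1, 0,0,0,0,0,0,-1, 0,0,0,0,0,0,-1, 0,0,0,0,0,0,-1]'
```

```text
time_s: 22.7
eef_pos: [0.4772, -0.0015, 0.04]
eef_rot: [-0.0, 0.742, 0.67, 0.0]
ft_force: [-0.7, 0.9, 0.4]
opening: 0.0006
finger_force: 0.0
time_s: 23.5
eef_pos: [0.4774, -0.0016, 0.0395]
eef_rot: [0.001, 0.742, 0.67, 0.0]
ft_force: [-2.4, -0.7, 12.7]
opening: 0.0007
finger_force: 6.5
```

```bash
python3 -m creep '[0,0,0,0,0,-10,-1, 0,0,0,0,0,-20,-1, 0,0,0,0,0,-40,-1, 0,0,0,0,0,-40,-1, 0,0,0,0,0,-30,-1, 0,0,0,0,0,0,-1, 0,0,0,0,0,0,-1, 0,0,0,0,0,0,-1]'
python3 -c "
from bt import *
s=capture('scene')
for th in(0,.05,.1):
  P=[(x,.095+a*np.cos(th)+.049*np.sin(th),.019-a*np.sin(th)+.049*np.cos(th)) for x in(-.0575,.0575) for a in(-.131,0)]
  print(th,((proj(s,Kz.apply(P)+K0)-[230,180])*5).round(0).tolist())
print(get_obs()['ft_force'],get_obs()['eef_pos'])
f=s['frame']; cv2.imwrite('pics/end.png',f[:,:,::-1])
g=cv2.cvtColor(f,cv2.COLOR_RGB2GRAY).astype(int)
x=351
for r in range(236,256): print(r,g[r,342:358].tolist())
"
```

```text
time_s: 24.3
eef_pos: [0.4761, -0.0018, 0.1768]
eef_rot: [-0.001, 0.742, 0.67, -0.001]
ft_force: [-0.7, 0.2, -0.4]
opening: 0.0006
finger_force: 0.0
0 [[605.0, 322.0], [481.0, 459.0], [425.0, 252.0], [293.0, 379.0]]
0.05 [[603.0, 315.0], [479.0, 462.0], [423.0, 245.0], [290.0, 381.0]]
0.1 [[602.0, 309.0], [476.0, 465.0], [420.0, 239.0], [287.0, 384.0]]
[-0.20084398  0.77581529 -0.05739916] [ 0.47603362 -0.00176042  0.17661957]
236 [232, 232, 233, 232, 232, 231, 227, 208, 167, 134, 125, 124, 124, 124, 125, 124]
237 [224, 228, 230, 231, 229, 223, 206, 171, 140, 126, 124, 124, 124, 124, 124, 124]
238 [188, 203, 213, 219, 208, 185, 163, 139, 127, 125, 123, 124, 124, 123, 123, 124]
239 [126, 141, 155, 163, 155, 137, 128, 123, 123, 123, 123, 124, 124, 124, 123, 124]
240 [98, 92, 96, 101, 102, 101, 104, 112, 119, 121, 123, 123, 122, 123, 123, 124]
241 [143, 119, 97, 83, 78, 79, 86, 94, 105, 113, 117, 120, 123, 124, 123, 123]
242 [204, 185, 158, 129, 111, 93, 81, 81, 87, 94, 99, 106, 113, 119, 122, 123]
243 [227, 222, 211, 196, 179, 149, 119, 100, 87, 80, 80, 88, 97, 106, 114, 118]
244 [230,
[... 200 characters left out ...]
5, 85, 76, 76, 75, 72, 73]
247 [230, 231, 230, 230, 229, 228, 218, 183, 130, 92, 78, 77, 77, 75, 73, 73]
248 [229, 231, 231, 230, 228, 220, 190, 139, 95, 79, 77, 76, 77, 75, 73, 73]
249 [221, 226, 229, 229, 222, 194, 144, 99, 78, 76, 77, 77, 76, 75, 73, 74]
250 [209, 216, 220, 220, 200, 154, 103, 79, 76, 76, 77, 77, 74, 73, 73, 73]
251 [202, 203, 201, 187, 152, 110, 81, 74, 75, 76, 78, 76, 75, 73, 72, 72]
252 [201, 194, 173, 139, 102, 82, 75, 74, 75, 75, 78, 77, 79, 84, 81, 74]
253 [196, 174, 137, 98, 78, 73, 73, 73, 73, 76, 77, 79, 93, 106, 100, 80]
254 [177, 139, 99, 79, 73, 71, 73, 72, 76, 83, 88, 86, 90, 96, 94, 82]
255 [145, 104, 78, 72, 72, 71, 72, 75, 80, 96, 112, 110, 93, 80, 77, 77]
```

The cover's corner is at (602,325). The model puts it at (605,322) when shut and (603,315) at 0.05 rad, so the cover is shut.

```bash
python3 -c "
from workcell import *
print(sign_off())"
```

```text
the job is handed in; nothing more can be done
None
```

The job is handed in, though no verdict came back: the butter was toppled and pushed home against the back rail, the cover was pressed shut, and the robot stands clear; I did not re-measure the jars and mug at the end.

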